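# Hand-turn check of a loaded centrifuge rotor, then its lid

## Robot

A 7-joint arm with a two-finger parallel gripper is mounted at the origin on the work surface. World frame = base frame: x ahead of the robot, y to its left, z up, the work surface at z = 0. Lengths are in m, angles in rad, forces in N, time in s.
With the tool pointing down it reaches from about 0.4 to 0.85 m from the base axis. Payload 4.5 kg.
Tool frame: the origin (TCP) lies midway between the tips of the shut fingers; the grasp point (between the pads) lies 19 mm behind it; z points along the fingers, y is the line along which they close (so a half turn about z gives the same grasp; the last joint's range is limited). The gripper opens to 88 mm and grips with 3 to 60 N. Pads are 18 mm wide; open, the fingers measure 123 mm over their backs; the gripper's body (75 mm by 187 mm) begins 45 mm behind the grasp point.
Start: joints at [1.143, 0.689, -0.195, 1.565, 0.157, 0.902, -0.215], TCP at [0.279, -0.56, 0.239] pointing down, gripper open.
Joint ranges: [-3.01, 3.01], [-0.46, 2.08], [-1.47, 1.51], [0.13, 2.56], [-1, 4.14], [0.04, 2.09], [-2.66, 2.66]. Speed limits (rad/s): [2.57, 2.57, 3.14, 3.14, 3.14, 3.14, 3.14].

## Interface

Orientations are given as a unit quaternion [x, y, z, w].
In Python, from plant import r gives the robot as it stands.
- The arm moves only by the tool move_arm, never from a script. Its argument "targets" is a list that holds one entry, the list of rows, each a list of 7 numbers: the opening, from 0 (shut) to 1 (fully open), then the shift along the tool's x, y, z in mm, then the turn, a rotation vector about the tool's x, y, z in degrees. In form: [[[claw, dx, dy, dz, ax, ay, az], ...]]. A call has 1 to 10 rows; each row is the pose to reach, as a shift and turn from the pose commanded when the call began, along the tool's axes at that moment; what a row does not reach only later rows make up. A row lasts 1/8 s, in which the tool goes at most 62.5 mm and 10.7 degrees, less where a joint would pass 70% of its speed; a pose out of reach is approached as far as the arm can. A call with a gripper value outside its range is refused whole. The fingers move at their own pace and stop on an object; "newtons" is the grip in N (left out, the last holds). Time passes only in rows, so rows that repeat a pose let the fingers close. It gives the time, the measured TCP pose, the force, the opening and the grip force at its end, in the units of the state.
- r.get_state(): the state, without advancing time (a new reading comes with each control period).
- r.snapshot(name): name is "side" or "top"; returns the picture (384x512x3 uint8, red, green, blue); there is no depth.
- r.camera_info(name): a dict with "fx", "fy", "cx", "cy" (pixels), "R" (3x3) and "t" (3): a world point X has camera coordinates R X + t. Camera axes: x right, y down, z forward; pixel columns grow to the right and rows downward; lengths in m; the calibration is good to about 2 mm. A picture is of the moment at which its call begins. camera_info takes no time and is no camera call.
- r.finish_job(): hands the job in; it is judged then, once.
The state is a dict: "clock": time; "q": joint angles; "qd": joint speeds; "joint_torque": joint torques, N m; "tool_pos": TCP position; "eef_rot": TCP orientation; "contact_force": force on the tool from outside, world axes, zero at the start; "moment": the same for the moment, N m; "opening": opening from 0.0 (shut) to 1.0 (fully open); "finger_force": force on a finger pad.
Only numpy, scipy, OpenCV 4.12 (cv2) and the standard library are available. Lean on these libraries where they do the work, as an engineer would, in place of code of your own. Each camera call takes 0.05 s, during which the arm holds its last target. There are 200 camera calls.

## Task

The centrifuge's rotor is loaded. Before it runs, turn the rotor slowly by hand through at least one full turn, either way round, to make sure that it runs free. Then fetch the rotor lid from the blue pad and lower it (do not drop it) onto the rotor so that it sits fully seated and level, let go, and leave everything else on the bench as it is.

Things in the scene. Friction and masses are not known exactly. Their poses are not given: they have to be found in the camera images.
- centrifuge: Bench centrifuge, fixed, pale case 280 mm wide (its x), 205 mm high; origin on the bench under the centre of its bowl, z up. Bowl 217 mm across, mouth at 209 mm. Console 190 mm from the centre on the +y side. Its own lid stays fixed wide open: a panel 276 mm wide rising from the case's back edge, 150 mm from the centre on the -y side, to 490 mm above the bench, leaning back 15 degrees.
- rotor (a joint): Angle (rad) of the rotor about its upright axis through the bowl's centre; 0 where it stands at the start; grows anticlockwise seen from above and counts on past a turn; no stops. Light bearing drag (0.03 N m): it stops almost at once when let go.
- rotor_grip (a point): Centre of the top of the rotor's black grip bar, on the axis, 177 mm above the bench; turns with the rotor; own x along the bar, y across it, z up. The bar, part of the rotor, is 44 mm long, 12 thick, 22 high, upright-sided, to be pinched from above or pushed round. It stands on the dish's flat floor, 54 mm in radius, round which the wall slopes up to the rim: do not open the fingers wide there.
- rotor_rim (a point): Centre of the rotor's rim, on the axis, level with the rim's flat top, 187 mm above the bench, 22 mm below the bowl's mouth; turns with the rotor, z up. The rim is a ring 152 mm inside and 164 mm outside, on an aluminium microtube rotor 184 mm across at its widest. A black dot marks the rim on the point's +x side. The tubes sit below the rim, fixed in the rotor.
- rotor_lid: Loose round aluminium rotor lid, about 180 g, lying knob up on the blue pad. Origin at the centre of its underside, z up. Below, a spigot 8 mm deep, 136 mm across at its foot, 146 at its top, goes inside the rotor's rim; above it the flange, 168 mm across, rests on the rim's top. Seated, the origin is on the axis, 8 mm below rotor_rim, at any yaw.
- lid_knob (a point): Centre of the top of the lid's black round knob, 48.5 mm above the lid's underside. The knob is an upright cylinder 28 mm across and 30 mm tall in the middle of the lid's slightly domed top.
- dropper_bottle: The small white dropper bottle (42 mm wide, 85 mm tall); origin at the centre of its underside. To be left alone.
- sample_cup: The open sample cup (68 mm wide, 60 mm tall); origin at the centre of its underside. To be left alone.
- flask: The glass flask (conical, 80 mm wide at the foot, 126 mm tall); origin at the centre of its underside. To be left alone.
- forceps: The steel forceps (lying flat, 126 mm long, 6 mm high); origin at the centre of its underside. To be left alone.
- microtube_rack: The small microtube rack (pale blue block, 100 x 70 x 47 mm); origin at the centre of its underside. To be left alone.
- tube_rack: The rack of conical tubes (grey, 66 x 190 mm, 123 mm to the tube caps); origin at the centre of its underside. To be left alone.

How it is judged:
On the way:
1. with the lid still off, the rotor has been turned through a full turn (344 degrees or more net, either way) ((value of joint rotor above 6 rad or value of joint rotor below -6 rad) and horizontal distance between rotor_lid and rotor_rim above 0.12 m), for 0.1 s.
At the end, for the whole second after the job is handed in: The rotor lid sits on the rotor: its centre within 5 mm of the rotor's axis, its flange down on the rim (origin 6 to 10.5 mm below the rim's top), level within 0.025 rad, released, with lid and rotor at rest (horizontal distance between rotor_lid and rotor_rim below 0.005 m and z of rotor_lid in the frame of rotor_rim between -0.0105 and -0.006 m and angle between rotor_lid's own z axis and vertical below 0.025 rad and linear speed of rotor_lid below 0.02 m/s and velocity of joint rotor between -0.1 and 0.1 rad/s); the robot touches nothing.
It fails at once if the lid was dropped onto the rotor (faster than 0.5 m/s within 60 mm above it) (horizontal distance between rotor_lid and rotor_rim below 0.06 m and z of rotor_lid in the frame of rotor_rim below 0.06 m and linear speed of rotor_lid above 0.5 m/s).
It fails at once if the rotor was flung round (faster than 9 rad/s) (velocity of joint rotor above 9 rad/s or velocity of joint rotor below -9 rad/s).
It fails at once if something else on the bench was shifted by more than 30 mm (distance of any of dropper_bottle, sample_cup, flask, forceps, microtube_rack, tube_rack from where it was at the start of the episode above 0.03 m).
It also fails if it takes over 72 s, if anything falls off the work surface, if the arm or the gripper's body presses on something with over 40 N, if the wrist force passes 120 N, or if a joint passes its speed limit or range.

## Working session

There is one attempt and no reset: what is moved stays moved. The work goes in short steps, Python scripts to look and compute and a tool call to move; the robot and the scene stay as the last step left them, time stands still between calls to the robot, and variables do not carry over. Pictures are saved under pics/ and viewed, at most 10 in all, crops included, and the job is handed in when it is done.

Besides the shell and the picture viewer there is one more tool, called after ">>>" by a JSON object that holds its "fn" and its "kwargs", one argument or row to a line. move_arm: Moves the arm, as the interface text tells. Its arguments: {"type":"object","properties":{"targets":{"type":"array","items":{"type":"array","items":{"type":"array","items":{"type":"number"}}}},"newtons":{"type":"number"}},"required":["targets"]}

```bash
mkdir -p pics; python3 - <<'E'
from plant import r
import cv2
for n in("side","top"):
    cv2.imwrite(f"pics/{n}0.png",cv2.resize(r.snapshot(n),(800,600),interpolation=cv2.INTER_CUBIC)[:,:,::-1]); 
    c=r.camera_info(n);print(n,c)
s=r.get_state();print(s)
E
```

```text
side {'fx': 391.596666079874, 'fy': 391.596666079874, 'cx': 256.81110261673166, 'cy': 194.80546535748286, 'R': array([[-0.94736315, -0.31949475, -0.02064351],
       [-0.21727713,  0.68894683, -0.69147879],
       [ 0.23514613, -0.65059616, -0.72210175]]), 't': array([0.53837277, 0.06735837, 1.10601835])}
top {'fx': 397.15555053350187, 'fy': 397.15555053350187, 'cx': 255.03135851786553, 'cy': 187.69038719378395, 'R': array([[ 0.02152007, -0.99939368, -0.02737076],
       [-0.99683124, -0.0193518 , -0.07715564],
       [ 0.07657919,  0.02894443, -0.99664329]]), 't': array([0.16264595, 0.5083178 , 0.92341619])}
{'clock': 0.1, 'q': array([ 1.14278271,  0.6899075 , -0.19453524,  1.56619135,  0.15731084,
        0.90249267, -0.21514564]), 'qd': array([ 0.00012501, -0.00142565, -0.0007812 , -0.00125968, -0.00068962,
        0.00020834, -0.00097562]), 'joint_torque': array([-2.36914078e-03, -5.28493023e+01, -1.27093256e+00, -1.53832984e+01,
       -5.25370846e-02,  2.05944387e-03,  2.23544600e-05]), 'tool_pos': array([ 0.27820896, -0.55905986,  0.23799898]), 'eef_rot': array([ 9.73454016e-01,  2.28881267e-01, -2.38055613e-04, -7.67043852e-04]), 'contact_force': array([0.50241106, 0.35973446, 0.57990611]), 'moment': array([0.00211291, 0.00651157, 0.00207034]), 'finger_force': 0.0, 'opening': 1.002680619669774}
```

View pics/top0.png

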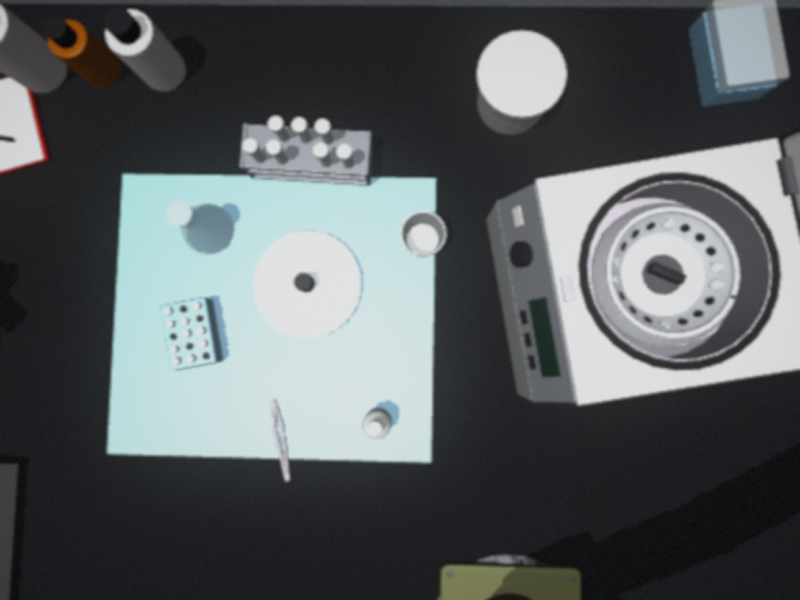

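View pics/side0.png

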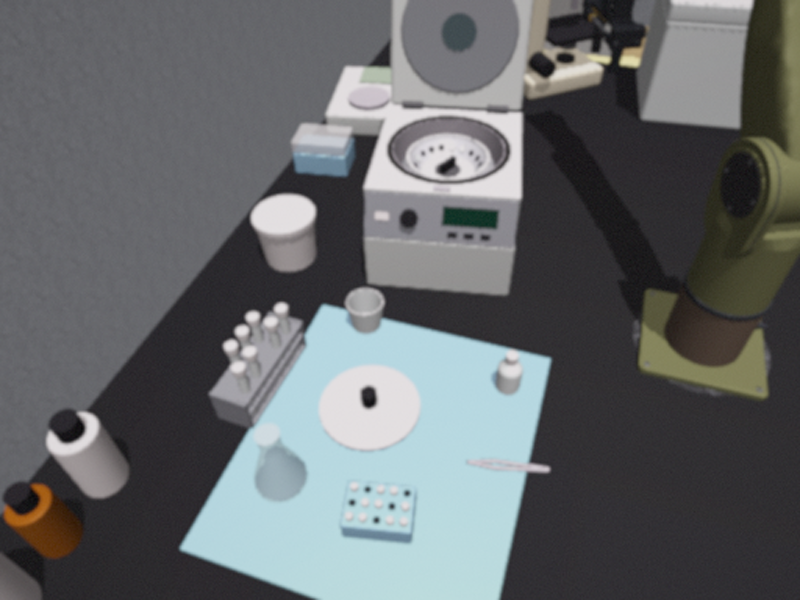

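The top view shows the rotor bar at about (665,271), the lid knob at (304,282), and the console on the left (+y). In the side view the bar is at (446,163) and the knob at (369,391). I'll enlarge these next.

```bash
python3 - <<'E'
from plant import r
import cv2,numpy as np
T=r.snapshot("top");S=r.snapshot("side")
np.save("T0.npy",T);np.save("S0.npy",S)
def crop(I,u,v):  # 80x60 around u,v ->5x
    c=cv2.resize(I[v-30:v+30,u-40:u+40],(400,300),interpolation=cv2.INTER_CUBIC)[:,:,::-1].copy()
    for k in range(0,80,10):
        cv2.putText(c,str(u-40+k),(k*5,8),0,.3,(0,0,255));c[::4,k*5+2]=(0,0,255)
    for k in range(0,60,10):
        cv2.putText(c,str(v-30+k),(0,k*5+10),0,.3,(0,160,0));c[k*5+2,::4]=(0,160,0)
    return c
cv2.imwrite("pics/c1.png",np.vstack([np.hstack([crop(T,425,173),crop(S,286,100)]),np.hstack([crop(T,196,181),crop(S,236,255)])]))
E
```

```text
(no output)
```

View pics/c1.png

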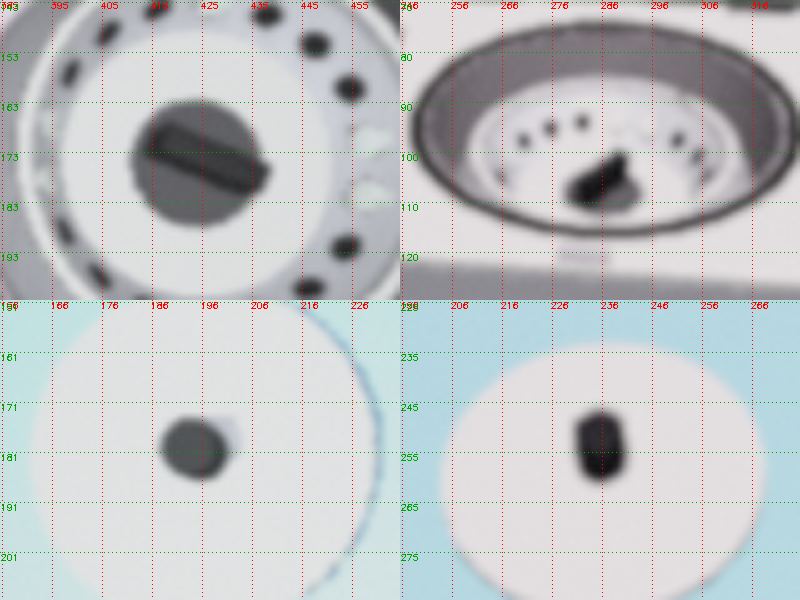

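The crops show the bar's top face centred near (426,174) in the top view, running down to the right. The knob is near (195,180) in the top view and (235,254) in the side view. I'll fit known circles to both views.

```bash
cat > h.py <<'E'
import numpy as np,cv2
from plant import r
C={n:r.camera_info(n) for n in("top","side")}
def proj(n,X):
    c=C[n];Y=np.atleast_2d(X)@c["R"].T+c["t"];return np.c_[c["fx"]*Y[:,0]/Y[:,2]+c["cx"],c["fy"]*Y[:,1]/Y[:,2]+c["cy"]]
def back(n,u,v,z):
    c=C[n];d=c["R"].T@[(u-c["cx"])/c["fx"],(v-c["cy"])/c["fy"],1];o=-c["R"].T@c["t"];return o+d*(z-o[2])/d[2]
E
python3 - <<'E'
from h import *
T=np.load("T0.npy");S=np.load("S0.npy")
print("bar",back("top",426.2,174.2,.177),"ang ends",back("top",385+150/5,143+135/5,.177),back("top",385+264/5,143+180/5,.177))
from scipy.optimize import least_squares
a=np.linspace(0,2*np.pi,72,endpoint=False)
for n,I,seed in(("top",T,(180,200)),("side",S,(225,275))):
    h=cv2.cvtColor(I,cv2.COLOR_RGB2HSV); m=((h[:,:,1]<26)&(h[:,:,2]>150)).astype(np.uint8)
    k,lab=cv2.connectedComponents(m); b=(lab==lab[seed[1],seed[0]]).astype(np.uint8)
    c=max(cv2.findContours(b,0,1)[0],key=cv2.contourArea)[:,0].astype(float)
    e=cv2.fitEllipse(cv2.convexHull(c.astype(np.float32)));print(n,"lid",e,b.sum())
    for z in(.012,.016):
        def f(p):
            P=proj(n,np.c_[p[0]+p[2]*np.cos(a),p[1]+p[2]*np.sin(a),0*a+z]);return [np.min(np.hypot(*(P-q).T)) for q in c]
        g0=back(n,*e[0],z)
        s=least_squares(f,[g0[0],g0[1],.084],loss="soft_l1",f_scale=.5);print(z,s.x,s.cost)
# bowl mouth: radial intensity edges, fixed radius; print dark-ring radius profile
from scipy.ndimage import map_coordinates
g={"top":cv2.cvtColor(T,7).astype(float),"side":cv2.cvtColor(S,7).astype(float)}
for n in g:
    x0=back("top",426.2,174.2,.177)[:2]
    def prof(p,R,z):
        P=proj(n,np.c_[p[0]+R*np.cos(a),p[1]+R*np.sin(a),0*a+z]);return np.median(map_coordinates(g[n],[P[:,1],P[:,0]],order=1))
    from itertools import product
    for R,z in((.1085,.209),(.111,.209),(.105,.209)):
        best=min((prof((x0[0]+i,x0[1]+j),R,z),i,j) for i,j in product(np.arange(-.02,.0201,.001),repeat=2));print(n,R,best[0],x0+best[1:])
E
```

```text
bar [ 0.52616081 -0.16819646  0.177     ] ang ends [ 0.53409454 -0.14644575  0.177     ] [ 0.51708045 -0.19063966  0.177     ]
top lid ((204.64645385742188, 235.0240020751953), (169.20188903808594, 173.05062866210938), 30.10300636291504) 16619
0.012 [0.39445809 0.28995594 0.17469648] 3150.4271235061096
0.016 [0.39461818 0.28935038 0.1739632 ] 3150.427123981556
side lid ((236.10789489746094, 260.4335632324219), (54.85673904418945, 65.48477935791016), 81.7923355102539) 2724
0.012 [0.51718511 0.3178294  0.08358487] 34.73042293307124
0.016 [0.51598848 0.32032763 0.08318889] 34.73042293292571
top 0.1085 64.59693653518768 [ 0.53016081 -0.16319646]
top 0.111 68.4456225099723 [ 0.53216081 -0.16819646]
top 0.105 69.31251389774934 [ 0.52516081 -0.15819646]
side 0.1085 102.92639466810675 [ 0.53016081 -0.16219646]
side 0.111 101.1433679919781 [ 0.52316081 -0.16319646]
side 0.105 106.049493070294 [ 0.53416081 -0.16019646]
```

```bash
cat >> h.py <<'E'
def panel(n,I,u,v,curves,s=5,w=80,h=60):
    c=cv2.resize(I[v-h//2:v+h//2,u-w//2:u+w//2],(w*s,h*s),interpolation=cv2.INTER_CUBIC)[:,:,::-1].copy()
    for X,col in curves:
        P=(proj(n,X)-[u-w//2,v-h//2]+.5)*s-.5
        cv2.polylines(c,[np.round(P*8).astype(np.int32)],True,col,1,cv2.LINE_AA,3)
    return c
def circ(x,y,z,R):
    a=np.linspace(0,2*np.pi,60,endpoint=False);return np.c_[x+R*np.cos(a),y+R*np.sin(a),0*a+z]
def bar(x,y,th,z,L=.022,W=.006):
    c,s=np.cos(th),np.sin(th);return np.array([[x+i*c-j*s,y+i*s+j*c,z] for i,j in((L,W),(-L,W),(-L,-W),(L,-W))])
E
cat > ov.py <<'E'
from h import *
T=np.load("T0.npy");S=np.load("S0.npy")
ax=(.529,-.165);ld=(.517,.319);th=np.deg2rad(69);G=(0,200,0);B=(255,0,0);Rd=(0,0,255)
cu=[(circ(*ax,.209,.1085),G),(circ(*ax,.187,.082),Rd),(circ(*ax,.187,.076),Rd),(bar(*ax,th,.177),G),(bar(*ax,th,.155),B)]
cl=[(circ(*ld,.013,.084),G),(circ(*ld,.0505,.014),Rd),(circ(*ld,.0205,.014),B)]
q=dict(s=3,w=133,h=100)
o=np.vstack([np.hstack([panel("top",T,430,173,cu,**q),panel("side",S,286,100,cu)[:, :399]]),np.hstack([panel("top",T,196,181,cl,s=4,w=100,h=74)[:,:399],panel("side",S,236,255,cl)[:296,:399]])])
cv2.imwrite("pics/ov1.png",o)
E
python3 ov.py
```

```text
(no output)
```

View pics/ov1.png

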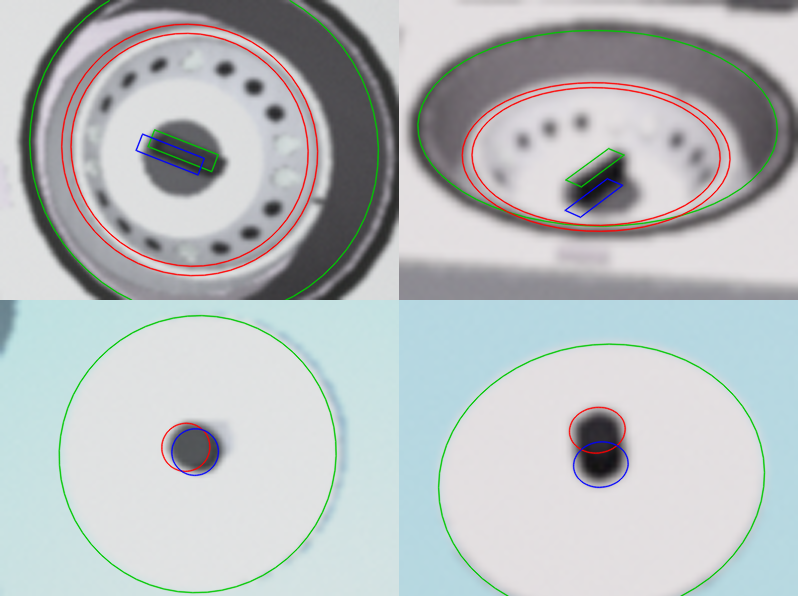

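```bash
sed -i 's/^ax=.*ld=([^)]*)/ax=(.526,-.169);ld=(.516,.316)/; s/ov1/ov2/' ov.py; python3 ov.py; python3 -c "
from h import *
print(back('top',197,181.3,.013),back('top',194.6,180,.035))"
```

```text
[0.51831916 0.31379562 0.013     ] [0.51930588 0.31569605 0.035     ]
```

View pics/ov2.png

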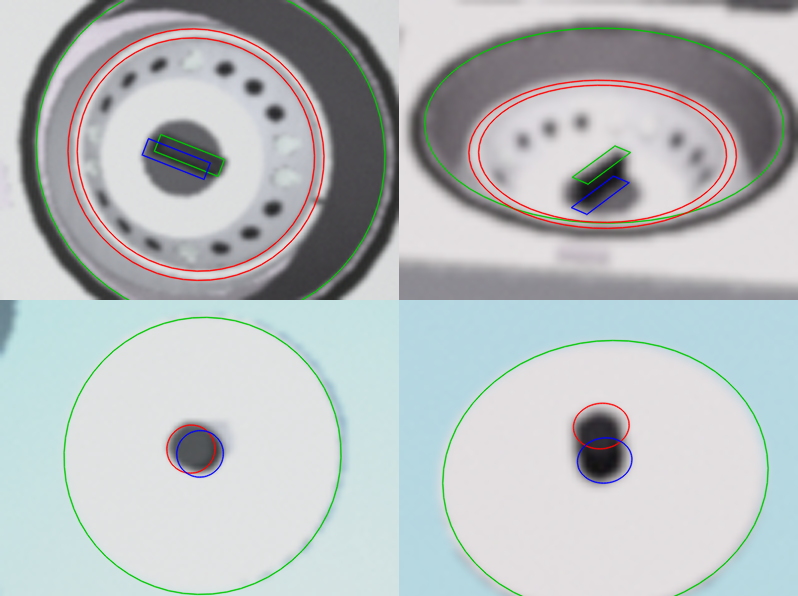

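The overlay gives the rotor axis at about (0.527,−0.169), the bar at about 69°, and the lid at about (0.518,0.315). Next I'll compute the shifts, going round the open lid panel.

```bash
cat >> h.py <<'E'
from scipy.spatial.transform import Rotation as Ro
def goto(*W):
    s=r.get_state();R=Ro.from_quat(s["eef_rot"]);X=R.as_matrix()[:,0]
    print("t",round(s["clock"],2),"pos",s["tool_pos"].round(4),"yaw",np.rad2deg(np.arctan2(X[1],X[0])).round(2),"q7",np.rad2deg(s["q"][6]).round(1),"tilt",R.as_matrix()[2].round(3),"op",round(s["opening"],3),"F",s["contact_force"].round(1))
    for w in W:
        d=R.inv().apply(np.array(w[:3])-s["tool_pos"])*1000
        y=np.deg2rad(w[3]);Rt=Ro.from_matrix(np.array([[np.cos(y),np.sin(y),0],[np.sin(y),-np.cos(y),0],[0,0,-1]]))
        print(w,d.round(1),np.rad2deg((R.inv()*Rt).as_rotvec()).round(1))
E
python3 -c "
from h import *
goto((.278,-.53,.30,26.5),(.285,-.34,.30,45),(.36,-.2,.30,69),(.42,-.17,.3,69),(.527,-.169,.26,69))"
```

```text
t 0.2 pos [ 0.2783 -0.5592  0.2382] yaw 26.46 q7 -12.3 tilt [-0.    -0.001 -1.   ] op 0.999 F [-0.2  0.1  0.5]
(0.278, -0.53, 0.3, 26.5) [ 12.8 -26.3 -61.7] [-0.1  0.  -0. ]
(0.285, -0.34, 0.3, 45) [ 103.7 -193.3  -61.6] [ -0.1  -0.  -18.5]
(0.36, -0.2, 0.3, 69) [ 233.2 -285.2  -61.5] [ -0.1  -0.  -42.5]
(0.42, -0.17, 0.3, 69) [ 300.3 -285.4  -61.5] [ -0.1  -0.  -42.5]
(0.527, -0.169, 0.26, 69) [ 396.5 -238.5  -21.5] [ -0.1  -0.  -42.5]
```

>>> {"fn": "move_arm", "kwargs": {
  "targets": [
    [[0.45, 13, -26, -62, 0, 0, 0], [0.45, 44, -80, -62, 0, 0, -6], [0.45, 74, -136, -62, 0, 0, -12], [0.45, 104, -193, -62, 0, 0, -18], [0.45, 138, -218, -62, 0, 0, -26], [0.45, 170, -240, -62, 0, 0, -32], [0.45, 202, -262, -62, 0, 0, -38], [0.45, 233, -285, -62, 0, 0, -42.5], [0.45, 268, -285, -62, 0, 0, -42.5], [0.45, 300, -285, -62, 0, 0, -42.5]]
  ]
}}

```text
clock: 1.45
tool_pos: [0.4209, -0.1699, 0.3008]
eef_rot: [0.824, 0.566, -0.0, 0.0]
contact_force: [0.6, 0.3, 0.1]
opening: 0.447
finger_force: 0.0
```

```bash
python3 -c "
from h import *
goto((.527,-.169,.22,69))"
```

```text
t 1.45 pos [ 0.4209 -0.1699  0.3008] yaw 68.99 q7 -20.7 tilt [-0.  0. -1.] op 0.447 F [0.6 0.3 0.1]
(0.527, -0.169, 0.22, 69) [38.9 98.7 80.9] [ 0.  0. -0.]
```

>>> {"fn": "move_arm", "kwargs": {
  "targets": [
    [[0.45, 19, 49, 20, 0, 0, 0], [0.45, 39, 99, 60, 0, 0, 0], [0.45, 39, 99, 106, 0, 0, 0], [0.45, 39, 99, 106, 0, 0, 0]]
  ]
}}

```text
clock: 1.95
tool_pos: [0.524, -0.1693, 0.1916]
eef_rot: [0.824, 0.566, -0.003, -0.003]
contact_force: [0.6, -0.3, 0.1]
opening: 0.448
finger_force: 0.0
```

```bash
python3 - <<'E'
from h import *
T=r.snapshot("top");S=r.snapshot("side")
goto((.527,-.169,.16,69))
p=r.get_state()["tool_pos"];th=np.deg2rad(69)
cu=[(circ(p[0],p[1],.177,.003),(0,0,255)),(bar(p[0],p[1],th,.177),(0,255,0))]
cv2.imwrite("pics/d1.png",np.hstack([panel("top",T,428,173,cu),panel("side",S,286,100,cu)]))
E
```

```text
t 2.05 pos [ 0.5263 -0.17    0.1955] yaw 68.95 q7 -28.4 tilt [-0. -0. -1.] op 0.451 F [ 0.1  0.5 -0.1]
(0.527, -0.169, 0.16, 69) [ 1.2  0.3 35.5] [-0.   0.  -0.1]
```

View pics/d1.png

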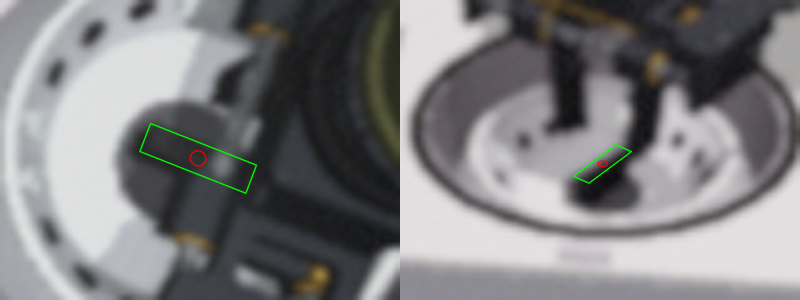

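The fingers straddle the bar, with the projected outline matching it. Descending and pinching.

>>> {"fn": "move_arm", "kwargs": {
  "targets": [
    [[0.45, 1, 0, 15, 0, 0, 0], [0.45, 1, 0, 33, 0, 0, 0], [0.45, 1, 0, 33, 0, 0, 0], [0.1, 1, 0, 33, 0, 0, 0], [0.0, 1, 0, 33, 0, 0, 0], [0.0, 1, 0, 33, 0, 0, 0]]
  ],
  "newtons": 12
}}

```text
clock: 2.8
tool_pos: [0.5271, -0.169, 0.1623]
eef_rot: [0.824, 0.566, 0.0, 0.0]
contact_force: [-0.6, 0.6, 3.6]
opening: 0.14
finger_force: 12.6
```

>>> {"fn": "move_arm", "kwargs": {
  "targets": [
    [[0, 0, 0, 0, 0, 0, 10], [0, 0, 0, 0, 0, 0, 20], [0, 0, 0, 0, 0, 0, 30], [0, 0, 0, 0, 0, 0, 40], [0, 0, 0, 0, 0, 0, 50], [0, 0, 0, 0, 0, 0, 60], [0, 0, 0, 0, 0, 0, 70], [0, 0, 0, 0, 0, 0, 80], [0, 0, 0, 0, 0, 0, 90], [0, 0, 0, 0, 0, 0, 90]]
  ]
}}

```text
clock: 4.05
tool_pos: [0.5285, -0.1723, 0.1623]
eef_rot: [0.983, -0.184, 0.003, 0.002]
contact_force: [2.4, -6.2, -3.0]
opening: 0.137
finger_force: 12.0
```

```bash
python3 -c "
from h import *
goto((.527,-.169,.162,-21));print(r.get_state()['moment'],r.get_state()['finger_force'])"
```

```text
t 4.05 pos [ 0.5285 -0.1723  0.1623] yaw -21.24 q7 -92.4 tilt [ 0.006  0.003 -1.   ] op 0.137 F [ 2.4 -6.2 -3. ]
(0.527, -0.169, 0.162, -21) [-2.6 -2.5  0.2] [ 0.2 -0.3 -0.2]
[-1.2855761  -0.50634136 -0.06876306] 12.001384198665619
```

>>> {"fn": "move_arm", "kwargs": {
  "targets": [
    [[0, 0, 4, 0, 0, 0, 8], [0, 0, 4, 0, 0, 0, 16], [0, 0, 4, 0, 0, 0, 24], [0, 0, 4, 0, 0, 0, 32], [0, 0, 4, 0, 0, 0, 40], [0, 0, 4, 0, 0, 0, 40]]
  ]
}}

```text
clock: 4.8
tool_pos: [0.5273, -0.1736, 0.1623]
eef_rot: [0.862, -0.507, 0.002, 0.0]
contact_force: [3.0, -2.5, -1.2]
opening: 0.133
finger_force: 12.0
```

```bash
python3 -c "
from h import *
goto((.5255,-.173,.162,-61));print(r.get_state()['q'].round(2),r.get_state()['finger_force'])"
```

```text
t 4.8 pos [ 0.5273 -0.1736  0.1623] yaw -60.96 q7 -118.7 tilt [ 0.004 -0.002 -1.   ] op 0.133 F [ 3.  -2.5 -1.2]
(0.5255, -0.173, 0.162, -61) [-1.4  1.3  0.3] [-0.1 -0.2  0. ]
[ 0.07  0.72  0.28  1.87 -0.33  0.59 -2.07] 12.003813832998276
```

>>> {"fn": "move_arm", "kwargs": {
  "targets": [
    [[0, 0, 0, 0, 0, 0, 8], [0, 0, 0, 0, 0, 0, 16], [0, 0, 0, 0, 0, 0, 24], [0, 0, 0, 0, 0, 0, 32], [0, 0, 0, 0, 0, 0, 32], [0.45, 0, 0, 0, 0, 0, 32], [0.45, 0, 0, 0, 0, 0, 32], [0.45, 0, 0, -15, 0, 0, 32], [0.45, 0, 0, -34, 0, 0, 32], [0.45, 0, 0, -34, 0, 0, 32]]
  ]
}}

```text
clock: 6.05
tool_pos: [0.5263, -0.173, 0.1974]
eef_rot: [-0.688, 0.725, -0.001, 0.001]
contact_force: [0.2, -0.2, 0.6]
opening: 0.447
finger_force: 0.0
```

```bash
python3 -c "
from h import *
goto((.526,-.173,.162,-93));print(r.get_state()['q'].round(2),r.get_state()['finger_force'])"
```

```text
t 6.05 pos [ 0.5263 -0.173   0.1974] yaw -93.0 q7 -142.2 tilt [ 0.001 -0.003 -1.   ] op 0.447 F [ 0.2 -0.2  0.6]
(0.526, -0.173, 0.162, -93) [ 0.   0.4 35.4] [-0.2 -0.  -0. ]
[-0.05  0.7   0.48  1.85 -0.48  0.7  -2.48] 0.0
```

>>> {"fn": "move_arm", "kwargs": {
  "targets": [
    [[0.45, 0, 0, 0, 0, 0, -10], [0.45, 0, 0, 0, 0, 0, -20], [0.45, 0, 0, 0, 0, 0, -30], [0.45, 0, 0, 0, 0, 0, -40], [0.45, 0, 0, 0, 0, 0, -50], [0.45, 0, 0, 0, 0, 0, -60], [0.45, 0, 0, 0, 0, 0, -70], [0.45, 0, 0, 0, 0, 0, -80], [0.45, 0, 0, 0, 0, 0, -90], [0.45, 0, 0, 0, 0, 0, -90]]
  ]
}}

```text
clock: 7.3
tool_pos: [0.525, -0.1726, 0.1955]
eef_rot: [1.0, -0.027, -0.0, -0.0]
contact_force: [-0.1, 0.9, 0.3]
opening: 0.448
finger_force: 0.0
```

>>> {"fn": "move_arm", "kwargs": {
  "targets": [
    [[0.45, 0, 0, 0, 0, 0, -10], [0.45, 0, 0, 0, 0, 0, -20], [0.45, 0, 0, 0, 0, 0, -30], [0.45, 0, 0, 0, 0, 0, -40], [0.45, 0, 0, 0, 0, 0, -50], [0.45, 0, 0, 0, 0, 0, -60], [0.45, 0, 0, 0, 0, 0, -70], [0.45, 0, 0, 0, 0, 0, -80], [0.45, 0, 0, 0, 0, 0, -90], [0.45, 0, 0, 0, 0, 0, -90]]
  ]
}}

```text
clock: 8.55
tool_pos: [0.525, -0.1727, 0.1953]
eef_rot: [0.727, 0.686, -0.0, -0.001]
contact_force: [-0.1, -0.4, 0.1]
opening: 0.448
finger_force: 0.0
```

```bash
python3 - <<'E'
from h import *
T=r.snapshot("top");S=r.snapshot("side")
goto((.526,-.173,.162,87))
th=np.deg2rad(87)
cu=[(bar(.526,-.173,th,.177),(0,255,0))]
cv2.imwrite("pics/d2.png",np.hstack([panel("top",T,428,173,cu),panel("side",S,286,100,cu)]))
E
```

```text
t 8.65 pos [ 0.5252 -0.1727  0.1955] yaw 86.69 q7 -13.2 tilt [ 0.    -0.001 -1.   ] op 0.447 F [-0.2  0.3  0.7]
(0.526, -0.173, 0.162, 87) [-0.3  0.8 33.5] [-0.  -0.  -0.3]
```

View pics/d2.png

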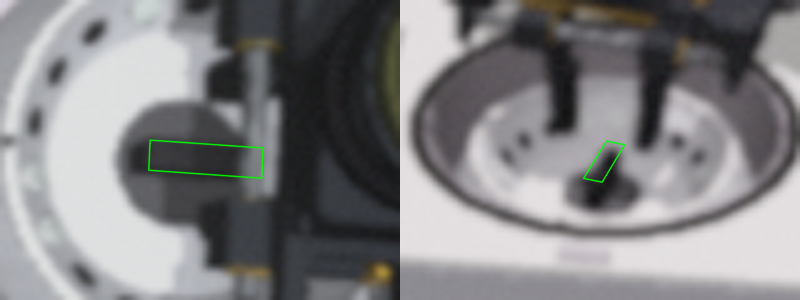

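The bar lies as expected, at about 87°, and the rim dot is now on the left, so the half turn worked. Repeating it.

>>> {"fn": "move_arm", "kwargs": {
  "targets": [
    [[0.45, 0, 1, 15, 0, 0, 0], [0.45, 0, 1, 33, 0, 0, 0], [0.45, 0, 1, 33, 0, 0, 0], [0, 0, 1, 33, 0, 0, 0], [0, 0, 1, 33, 0, 0, 0], [0, 0, 1, 33, 0, 0, 0], [0, 0, 1, 33, 0, 0, 10], [0, 0, 1, 33, 0, 0, 20], [0, 0, 1, 33, 0, 0, 30], [0, 0, 1, 33, 0, 0, 40]]
  ]
}}

```text
clock: 9.9
tool_pos: [0.5252, -0.1724, 0.1631]
eef_rot: [0.918, 0.396, -0.001, -0.001]
contact_force: [-2.8, 1.4, 2.8]
opening: 0.138
finger_force: 12.0
```

>>> {"fn": "move_arm", "kwargs": {
  "targets": [
    [[0, 0, 0, 0, 0, 0, 10], [0, 0, 0, 0, 0, 0, 20], [0, 0, 0, 0, 0, 0, 30], [0, 0, 0, 0, 0, 0, 40], [0, 0, 0, 0, 0, 0, 50], [0, 0, 0, 0, 0, 0, 60], [0, 0, 0, 0, 0, 0, 70], [0, 0, 0, 0, 0, 0, 80], [0, 0, 0, 0, 0, 0, 90], [0, 0, 0, 0, 0, 0, 90]]
  ]
}}

```text
clock: 11.15
tool_pos: [0.5251, -0.1705, 0.1631]
eef_rot: [0.93, -0.367, -0.002, -0.001]
contact_force: [-3.0, 4.1, 6.5]
opening: 0.134
finger_force: 12.0
```

```bash
python3 -c "
from h import *
goto((.526,-.173,.162,-43));print(r.get_state()['q'].round(2),r.get_state()['finger_force'])"
```

```text
t 11.15 pos [ 0.5251 -0.1705  0.1631] yaw -43.05 q7 -104.7 tilt [-0.004 -0.    -1.   ] op 0.134 F [-3.   4.1  6.5]
(0.526, -0.173, 0.162, -43) [2.3 1.2 1.1] [-0.   0.2 -0.1]
[ 0.1   0.71  0.22  1.87 -0.27  0.59 -1.83] 12.001718133687973
```

>>> {"fn": "move_arm", "kwargs": {
  "targets": [
    [[0, 0, 0, 0, 0, 0, 10], [0, 0, 0, 0, 0, 0, 20], [0, 0, 0, 0, 0, 0, 30], [0, 0, 0, 0, 0, 0, 40], [0, 0, 0, 0, 0, 0, 50], [0, 0, 0, 0, 0, 0, 50], [0.45, 0, 0, 0, 0, 0, 50], [0.45, 0, 0, 0, 0, 0, 50], [0.45, 0, 0, -15, 0, 0, 50], [0.45, 0, 0, -34, 0, 0, 50]]
  ]
}}

```text
clock: 12.4
tool_pos: [0.5263, -0.1731, 0.1977]
eef_rot: [-0.688, 0.726, -0.0, -0.0]
contact_force: [0.3, 0.0, 0.1]
opening: 0.455
finger_force: 0.0
```

>>> {"fn": "move_arm", "kwargs": {
  "targets": [
    [[0.45, 0, 0, -2, 0, 0, -10], [0.45, 0, 0, -2, 0, 0, -20], [0.45, 0, 0, -2, 0, 0, -30], [0.45, 0, 0, -2, 0, 0, -40], [0.45, 0, 0, -2, 0, 0, -50], [0.45, 0, 0, -2, 0, 0, -60], [0.45, 0, 0, -2, 0, 0, -70], [0.45, 0, 0, -2, 0, 0, -80], [0.45, 0, 0, -2, 0, 0, -90], [0.45, 0, 0, -2, 0, 0, -90]]
  ]
}}

```text
clock: 13.65
tool_pos: [0.5265, -0.1735, 0.1996]
eef_rot: [1.0, -0.028, 0.001, 0.0]
contact_force: [0.2, -0.1, -0.4]
opening: 0.452
finger_force: 0.0
```

>>> {"fn": "move_arm", "kwargs": {
  "targets": [
    [[0.45, 0, 0, 0, 0, 0, -10], [0.45, 0, 0, 0, 0, 0, -20], [0.45, 0, 0, 0, 0, 0, -30], [0.45, 0, 0, 0, 0, 0, -40], [0.45, 0, 0, 0, 0, 0, -50], [0.45, 0, 0, 0, 0, 0, -60], [0.45, 0, 0, 0, 0, 0, -70], [0.45, 0, 0, 0, 0, 0, -80], [0.45, 0, 0, 0, 0, 0, -90], [0.45, 0, 0, 0, 0, 0, -90]]
  ]
}}

```text
clock: 14.9
tool_pos: [0.5263, -0.1733, 0.1988]
eef_rot: [0.727, 0.686, -0.0, 0.0]
contact_force: [-1.2, -0.3, -0.0]
opening: 0.45
finger_force: 0.0
```

```bash
python3 -c "
from h import *
goto((.526,-.1715,.162,87));print(r.get_state()['q'].round(2))"
```

```text
t 14.9 pos [ 0.5263 -0.1733  0.1988] yaw 86.66 q7 -11.2 tilt [-0.001 -0.    -1.   ] op 0.45 F [-1.2 -0.3 -0. ]
(0.526, -0.1715, 0.162, 87) [ 1.8 -0.4 36.8] [-0.   0.  -0.3]
[ 0.48  0.67 -0.41  1.82  0.38  0.73 -0.2 ]
```

>>> {"fn": "move_arm", "kwargs": {
  "targets": [
    [[0.45, 2, 0, 15, 0, 0, 0], [0.45, 2, 0, 36, 0, 0, 0], [0.45, 2, 0, 36, 0, 0, 0], [0, 2, 0, 36, 0, 0, 0], [0, 2, 0, 36, 0, 0, 0], [0, 2, 0, 36, 0, 0, 0], [0, 2, 0, 36, 0, 0, 10], [0, 2, 0, 36, 0, 0, 20], [0, 2, 0, 36, 0, 0, 30], [0, 2, 0, 36, 0, 0, 40]]
  ]
}}

```text
clock: 16.15
tool_pos: [0.5266, -0.171, 0.1632]
eef_rot: [0.918, 0.396, 0.0, 0.0]
contact_force: [0.3, 0.6, -0.6]
opening: 0.138
finger_force: 12.0
```

>>> {"fn": "move_arm", "kwargs": {
  "targets": [
    [[0, 0, 0, 0, 0, 0, 0], [0.45, 0, 0, 0, 0, 0, 0], [0.45, 0, 0, 0, 0, 0, 0], [0.45, 0, 0, -20, 0, 0, 0], [0.45, 0, 0, -60, 0, 0, 0], [0.45, 0, 0, -120, 0, 0, 0], [0.6, 0, 0, -160, 0, 0, 0], [0.6, 0, 0, -160, 0, 0, 0]]
  ]
}}

```text
clock: 17.15
tool_pos: [0.5284, -0.1711, 0.326]
eef_rot: [0.917, 0.399, 0.003, 0.002]
contact_force: [-0.4, 0.0, -0.3]
opening: 0.595
finger_force: 0.0
```

```bash
python3 -c "
from h import *
goto((.526,-.07,.32,30),(.519,.20,.30,0),(.519,.3155,.12,0),(.519,.3155,.12,-90))"
```

```text
t 17.15 pos [ 0.5284 -0.1711  0.326 ] yaw 47.0 q7 -37.5 tilt [ 0.004  0.006 -1.   ] op 0.595 F [-0.4  0.  -0.3]
(0.526, -0.07, 0.32, 30) [ 72.2 -70.8   5.8] [ 0.3 -0.3 17. ]
(0.519, 0.2, 0.3, 0) [ 264.8 -260.2   25.3] [ 0.3 -0.4 47. ]
(0.519, 0.3155, 0.12, 0) [ 348.6 -340.1  205.1] [ 0.3 -0.4 47. ]
(0.519, 0.3155, 0.12, -90) [ 348.6 -340.1  205.1] [-1.00e-01 -5.00e-01  1.37e+02]
```

>>> {"fn": "move_arm", "kwargs": {
  "targets": [
    [[0.6, 36, -35, 3, 0, 0, 8], [0.6, 72, -71, 6, 0, 0, 17], [0.6, 110, -108, 10, 0, 0, 25], [0.6, 150, -147, 15, 0, 0, 33], [0.6, 190, -186, 20, 0, 0, 40], [0.6, 228, -223, 25, 0, 0, 47], [0.6, 265, -260, 35, 0, 0, 47], [0.6, 307, -300, 60, 0, 0, 47], [0.6, 349, -340, 110, 0, 0, 47], [0.6, 349, -340, 170, 0, 0, 47]]
  ]
}}

```text
clock: 18.4
tool_pos: [0.5154, 0.3207, 0.1591]
eef_rot: [1.0, 0.003, 0.001, -0.002]
contact_force: [0.8, -0.1, -0.4]
opening: 0.599
finger_force: 0.0
```

>>> {"fn": "move_arm", "kwargs": {
  "targets": [
    [[0.6, 0, 0, 35, 0, 0, 0], [0.6, 0, 0, 58, 0, 0, 0], [0.6, 0, 0, 58, 0, 0, 0], [0.6, 0, 0, 58, 0, 0, 0]]
  ]
}}

```text
clock: 18.9
tool_pos: [0.5164, 0.3151, 0.1028]
eef_rot: [1.0, -0.0, 0.0, -0.0]
contact_force: [0.8, -0.1, 0.2]
opening: 0.596
finger_force: 0.0
```

```bash
python3 - <<'E'
from h import *
T=r.snapshot("top");S=r.snapshot("side")
goto((.519,.3155,.027,0))
cu=[(circ(.519,.3155,.0505,.014),(0,0,255)),(circ(.519,.3155,.013,.084),(0,255,0))]
cv2.imwrite("pics/e1.png",np.hstack([panel("top",T,200,181,cu,s=4,w=100,h=100),panel("side",S,236,250,cu,s=4,w=100,h=100)]))
E
```

```text
t 19.0 pos [0.5169 0.3155 0.1036] yaw -0.04 q7 -126.9 tilt [ 0.002 -0.001 -1.   ] op 0.604 F [ 1.  -0.1  0.1]
(0.519, 0.3155, 0.027, 0) [ 2.   0.  76.6] [-0.1 -0.1 -0. ]
```

View pics/e1.png

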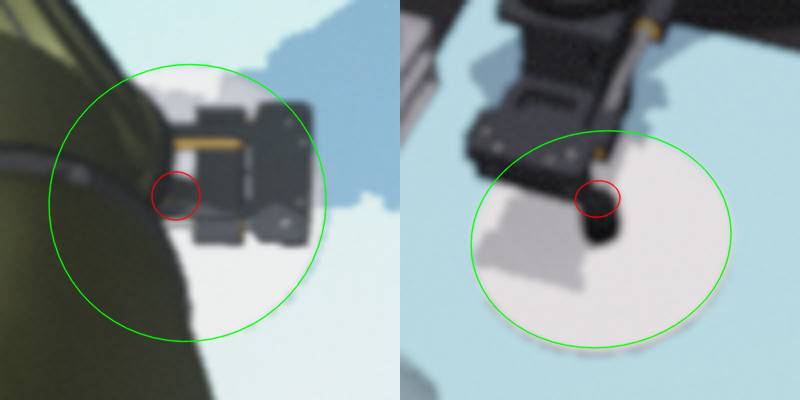

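The knob sits within the red circle in the side view and the gripper is over it. In the top view the arm hides the fingers. Descending in two stages.

>>> {"fn": "move_arm", "kwargs": {
  "targets": [
    [[0.6, 2, 0, 20, 0, 0, 0], [0.6, 2, 0, 40, 0, 0, 0], [0.6, 2, 0, 40, 0, 0, 0]]
  ]
}}

```text
clock: 19.38
tool_pos: [0.5166, 0.3141, 0.0601]
eef_rot: [1.0, -0.0, -0.002, 0.001]
contact_force: [0.2, -0.2, 0.0]
opening: 0.603
finger_force: 0.0
```

>>> {"fn": "move_arm", "kwargs": {
  "targets": [
    [[0.6, 0, 0, 12, 0, 0, 0], [0.6, 0, 0, 24, 0, 0, 0], [0.6, 0, 0, 34, 0, 0, 0], [0.6, 0, 0, 34, 0, 0, 0]]
  ]
}}

```text
clock: 19.88
tool_pos: [0.5177, 0.3148, 0.0276]
eef_rot: [1.0, -0.0, -0.001, 0.001]
contact_force: [-0.8, -0.0, -0.5]
opening: 0.602
finger_force: 0.0
```

>>> {"fn": "move_arm", "kwargs": {
  "targets": [
    [[0.35, 0, 0, 0, 0, 0, 0], [0.2, 0, 0, 0, 0, 0, 0], [0.0, 0, 0, 0, 0, 0, 0], [0.0, 0, 0, 0, 0, 0, 0], [0.0, 0, 0, 0, 0, 0, 0]]
  ],
  "newtons": 30
}}

```text
clock: 20.5
tool_pos: [0.5185, 0.3154, 0.029]
eef_rot: [1.0, -0.0, 0.0, -0.0]
contact_force: [0.4, 0.2, 4.0]
opening: 0.308
finger_force: 30.0
```

```bash
python3 -c "
from h import *
goto((.519,.3155,.027,0));print(r.get_state()['q'].round(2),r.get_state()['finger_force'])"
```

```text
t 20.5 pos [0.5185 0.3154 0.029 ] yaw -0.04 q7 -127.1 tilt [ 0.001 -0.    -1.   ] op 0.308 F [0.4 0.2 4. ]
(0.519, 0.3155, 0.027, 0) [ 0.5 -0.1  2. ] [-0. -0. -0.]
[-0.62  0.96 -0.01  1.75  0.03  0.43 -2.22] 29.999950958008412
```

>>> {"fn": "move_arm", "kwargs": {
  "targets": [
    [[0, 0, 0, -5, 0, 0, 0], [0, 0, 0, -15, 0, 0, 0], [0, 0, 0, -35, 0, 0, 0], [0, 0, 0, -65, 0, 0, 0], [0, 0, 0, -105, 0, 0, 0], [0, 0, 0, -150, 0, 0, 0], [0, 0, 0, -195, 0, 0, 0], [0, 0, 0, -240, 0, 0, 0], [0, 0, 0, -280, 0, 0, 0], [0, 0, 0, -290, 0, 0, 0]]
  ]
}}

```text
clock: 21.75
tool_pos: [0.5192, 0.3156, 0.3223]
eef_rot: [1.0, -0.0, 0.003, -0.002]
contact_force: [-0.2, 0.1, -2.5]
opening: 0.306
finger_force: 30.0
```

```bash
python3 -c "
from h import *
goto((.5265,-.1715,.31,0));print(r.get_state()['q'].round(2),r.get_state()['finger_force'],r.get_state()['moment'])"
```

```text
t 21.75 pos [0.5192 0.3156 0.3223] yaw -0.06 q7 -126.0 tilt [ 0.005 -0.003 -1.   ] op 0.306 F [-0.2  0.1 -2.5]
(0.5265, -0.1715, 0.31, 0) [  7.7 487.1  10.7] [-0.2 -0.3 -0.1]
[-0.62  0.57 -0.01  1.52  0.01  1.04 -2.2 ] 29.999905399090494 [0.05372914 0.05554705 0.05991364]
```

>>> {"fn": "move_arm", "kwargs": {
  "targets": [
    [[0, 0, 25, 0, 0, 0, 0], [0, 1, 75, 0, 0, 0, 0], [0, 2, 130, 0, 0, 0, 0], [0, 3, 185, 0, 0, 0, 0], [0, 4, 240, 0, 0, 0, 0], [0, 5, 295, 0, 0, 0, 0], [0, 6, 350, 0, 0, 0, 0], [0, 7, 405, 0, 0, 0, 0], [0, 8, 450, 0, 0, 0, 0], [0, 8, 487, 0, 0, 0, 0]]
  ]
}}

```text
clock: 23.0
tool_pos: [0.5245, -0.1739, 0.3175]
eef_rot: [1.0, -0.001, -0.001, -0.0]
contact_force: [0.6, -0.2, -2.1]
opening: 0.31
finger_force: 30.0
```

>>> {"fn": "move_arm", "kwargs": {
  "targets": [
    [[0, 0, 0, 15, 0, 0, 0], [0, 0, 0, 35, 0, 0, 0], [0, 0, 0, 50, 0, 0, 0], [0, 0, 0, 50, 0, 0, 0]]
  ]
}}

```text
clock: 23.5
tool_pos: [0.5241, -0.1714, 0.2668]
eef_rot: [1.0, -0.0, -0.002, -0.001]
contact_force: [0.3, -0.4, -1.7]
opening: 0.31
finger_force: 30.0
```

```bash
python3 - <<'E'
from h import *
T=r.snapshot("top");S=r.snapshot("side")
goto((.5265,-.1715,.25,0))
p=r.get_state()["tool_pos"];x,y,z=p; f=z-.017  # flange top edge approx: underside z-.026, +10mm
cu=[(circ(.5265,-.1715,.209,.1085),(0,255,0)),(circ(x,y,f,.084),(0,0,255)),(circ(x,y,z+.0215,.014),(255,0,0))]
cv2.imwrite("pics/g1.png",np.hstack([panel("top",T,435,165,cu,s=3,w=130,h=130),panel("side",S,286,90,cu,s=3,w=130,h=130)]))
E
```

```text
t 23.6 pos [ 0.5256 -0.1718  0.2685] yaw -0.04 q7 -76.7 tilt [-0.001 -0.    -1.   ] op 0.304 F [ 0.4 -0.  -2.4]
(0.5265, -0.1715, 0.25, 0) [ 1.  -0.3 18.5] [-0.  0. -0.]
```

View pics/g1.png

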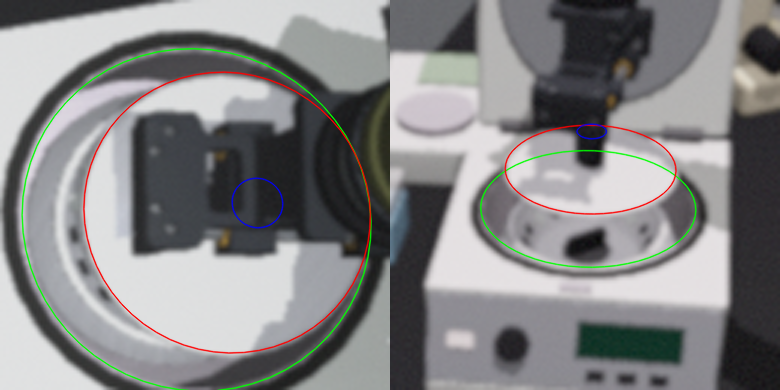

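The held lid matches the red circle in both views and looks level. Lowering slowly.

>>> {"fn": "move_arm", "kwargs": {
  "targets": [
    [[0, 1, 0, 12, 0, 0, 0], [0, 1, 0, 24, 0, 0, 0], [0, 1, 0, 36, 0, 0, 0], [0, 1, 0, 46, 0, 0, 0], [0, 1, 0, 50, 0, 0, 0], [0, 1, 0, 50, 0, 0, 0]]
  ]
}}

```text
clock: 24.35
tool_pos: [0.5268, -0.1718, 0.2183]
eef_rot: [1.0, -0.0, -0.0, -0.0]
contact_force: [0.0, -0.2, -2.5]
opening: 0.307
finger_force: 30.0
```

>>> {"fn": "move_arm", "kwargs": {
  "targets": [
    [[0, 0, 0, 2, 0, 0, 0], [0, 0, 0, 4, 0, 0, 0], [0, 0, 0, 6, 0, 0, 0], [0, 0, 0, 7, 0, 0, 0], [0, 0, 0, 7, 0, 0, 0]]
  ]
}}

```text
clock: 24.98
tool_pos: [0.5269, -0.1718, 0.2115]
eef_rot: [1.0, -0.0, -0.0, 0.0]
contact_force: [0.6, 0.3, -1.2]
opening: 0.311
finger_force: 30.0
```

>>> {"fn": "move_arm", "kwargs": {
  "targets": [
    [[0, 0, 0, 1, 0, 0, 0], [0, 0, 0, 2, 0, 0, 0], [0, 0, 0, 2, 0, 0, 0]]
  ]
}}

```text
clock: 25.35
tool_pos: [0.5268, -0.1719, 0.2095]
eef_rot: [1.0, -0.0, -0.0, 0.0]
contact_force: [-0.5, 0.2, -2.5]
opening: 0.311
finger_force: 30.0
```

>>> {"fn": "move_arm", "kwargs": {
  "targets": [
    [[0, 0, 0, 1, 0, 0, 0], [0, 0, 0, 2, 0, 0, 0], [0, 0, 0, 2, 0, 0, 0]]
  ]
}}

```text
clock: 25.72
tool_pos: [0.5269, -0.1719, 0.2079]
eef_rot: [1.0, -0.0, 0.0, 0.0]
contact_force: [-1.2, 0.5, 2.3]
opening: 0.31
finger_force: 30.0
```

>>> {"fn": "move_arm", "kwargs": {
  "targets": [
    [[0, 0, 0, 1, 0, 0, 0], [0, 0, 0, 1, 0, 0, 0]]
  ]
}}

```text
clock: 25.98
tool_pos: [0.527, -0.1719, 0.2079]
eef_rot: [1.0, -0.0, 0.0, 0.0]
contact_force: [-4.3, 1.2, 11.0]
opening: 0.308
finger_force: 30.0
```

>>> {"fn": "move_arm", "kwargs": {
  "targets": [
    [[0.31, 0, 0, 0, 0, 0, 0], [0.36, 0, 0, 0, 0, 0, 0], [0.42, 0, 0, 0, 0, 0, 0], [0.5, 0, 0, 0, 0, 0, 0], [0.5, 0, 0, 0, 0, 0, 0]]
  ]
}}

```text
clock: 26.6
tool_pos: [0.5269, -0.1719, 0.2064]
eef_rot: [1.0, -0.0, -0.0, 0.0]
contact_force: [0.1, -0.2, -0.6]
opening: 0.499
finger_force: 0.0
```

Released without disturbance. Retreating straight up, then back toward the robot, for a final check.

>>> {"fn": "move_arm", "kwargs": {
  "targets": [
    [[0.5, 0, 0, -15, 0, 0, 0], [0.5, 0, 0, -40, 0, 0, 0], [0.5, 0, 0, -90, 0, 0, 0], [0.5, 0, 0, -140, 0, 0, 0], [0.5, -20, -60, -150, 0, 0, 0], [0.5, -40, -120, -150, 0, 0, 0], [0.5, -60, -180, -150, 0, 0, 0], [0.5, -70, -240, -150, 0, 0, 0], [0.5, -70, -270, -150, 0, 0, 0], [0.5, -70, -270, -150, 0, 0, 0]]
  ]
}}

```text
clock: 27.85
tool_pos: [0.4568, 0.1011, 0.3576]
eef_rot: [1.0, 0.003, 0.001, -0.001]
contact_force: [-0.0, -0.3, -0.4]
opening: 0.497
finger_force: 0.0
```

```bash
python3 - <<'E'
from h import *
T=r.snapshot("top");S=r.snapshot("side")
x,y=.5265,-.172
cu=[(circ(x,y,.1885,.084),(0,0,255)),(circ(x,y,.179+.0485,.014),(255,0,0))]
cv2.imwrite("pics/f1.png",np.hstack([panel("top",T,440,173,cu,s=3,w=130,h=130),panel("side",S,286,100,cu,s=4,w=100,h=98)[:390]]))
E
```

```text
(no output)
```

View pics/f1.png

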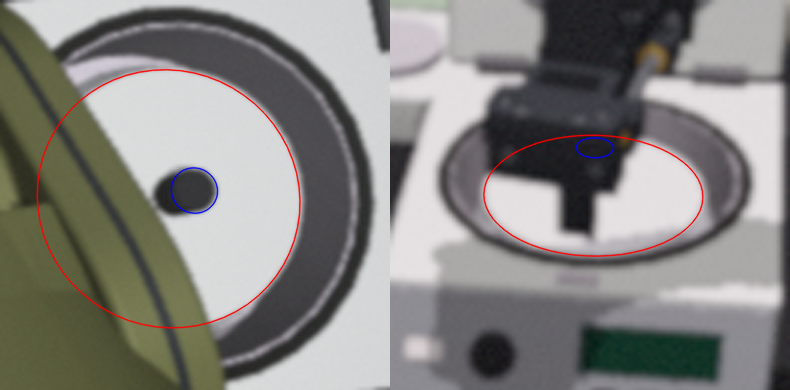

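In the top view the lid edge and knob match the seated projection. The gripper blocks the side view, so I'll move it clear and check knob and flange position numerically.

>>> {"fn": "move_arm", "kwargs": {
  "targets": [
    [[0.5, -20, -50, 0, 0, 0, 0], [0.5, -40, -100, 0, 0, 0, 0], [0.5, -60, -150, 0, 0, 0, 0], [0.5, -60, -200, 0, 0, 0, 0], [0.5, -60, -200, 0, 0, 0, 0]]
  ]
}}

```text
clock: 28.58
tool_pos: [0.3972, 0.3007, 0.3567]
eef_rot: [1.0, 0.001, 0.0, -0.001]
contact_force: [0.1, -0.4, 0.2]
opening: 0.502
finger_force: 0.0
```

```bash
python3 - <<'E'
from h import *
def blob(I,u,v):
    m=(cv2.cvtColor(I,7)[v-25:v+25,u-25:u+25]<130).astype(np.uint8)
    n,l,s,c=cv2.connectedComponentsWithStats(m)
    return [((s[i,:5]+[u-25,v-25,0,0,0]).tolist(),(c[i]+[u-25,v-25]).round(1)) for i in range(1,n) if s[i,4]>30]
for n,z0 in(("side",.179),("top",.179)):
    I=r.snapshot(n)
    p=proj(n,np.vstack([circ(.5265,-.172,z0+.0485,.014),circ(.5265,-.172,z0+.0185,.014)]))
    print(n,"expect",p.min(0).round(1),p.max(0).round(1),blob(I,*p.mean(0).astype(int)))
I=np.load("S0.npy")
p=proj("side",np.vstack([circ(.5185,.3155,.0485,.014),circ(.5185,.3155,.0185,.014)]))
print("start lid expect",p.min(0).round(1),p.max(0).round(1),blob(I,*p.mean(0).astype(int)))
S=cv2.cvtColor(r.snapshot("side"),7).astype(float)
from scipy.ndimage import map_coordinates
from itertools import product
def score(x,y,z):
    v=[]
    for R in(.079,.089):
        P=proj("side",circ(x,y,z,R));v.append(map_coordinates(S,[P[:,1],P[:,0]],order=1))
    return np.median(np.abs(v[0]-v[1]))
s=r.get_state();print(s["clock"],s["contact_force"].round(1))
E
```

```text
side expect [281.8  85. ] [291.4  98.7] [([261, 66, 50, 50, 2256], array([287.8,  90.3]))]
top expect [425.1 163.5] [447.  180.1] [([426, 165, 21, 15, 233], array([436. , 171.7]))]
start lid expect [229.6 245.2] [241.3 261.2] [([231, 248, 10, 13, 111], array([235.6, 253.9]))]
28.725 [0.5 0.6 0.2]
```

```bash
python3 -c "
from plant import r
print(r.finish_job())"
```

```text
the job is handed in; nothing more can be done
None
```

I turned the rotor by hand through about 382° by gripper angle (one full turn needed). I then lowered the lid onto the rotor and let go. It looks seated and level in the top view, though the arm blocked the final side check. The job is handed in, and no verdict came back.

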